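# Secure the seedling tray carrier and draw out its pull handle

## Robot

A 6-joint arm with a two-finger parallel gripper is mounted at the origin on the work surface. World frame = base frame: x ahead of the robot, y to its left, z up, the work surface at z = 0. Lengths are in m, angles in rad, forces in N, time in s.
With the tool pointing down it reaches from about 0.275 to 0.75 m from the base axis. Payload 10.2 kg.
Tool frame: the origin (TCP) lies at the very end of the fingers, on their centre line; the grasp point (between the pads) lies arm.hold_point_z behind it (arm.hold_point_z is the distance from the TCP to the grasp point, in m); z points along the fingers, y is the direction in which the jaws open and shut (so a half turn about z gives the same grasp; the last joint's range is limited). The gripper opens to 85 mm and grips with 20 to 120 N. Pads are 22 mm wide; open, the fingers measure 114 mm over their backs; the gripper's body (76 mm by 85 mm) begins 54 mm behind the grasp point. The pads swing forward as they close: fully open they stand 13 mm farther back than shut.
Start: joints at [-1.463, 0.313, 1.498, -0, 1.331, -0.223], TCP at [0.171, -0.497, 0.231] pointing down, gripper open.
Joint ranges: [-2.94, 2.94], [-0.97, 2.17], [0.19, 2.56], [-1.23, 4.37], [0.02, 3.11], [-2.88, 2.88]. Speed limits (rad/s): [2.39, 2.39, 3.01, 3.14, 3.14, 3.14].

## Interface

Orientations are given as a 3x3 rotation matrix whose columns are the frame's x, y, z axes.
In Python, from plant import sensors, imaging, job, arm gives the robot as it stands.
- The arm moves only by the shell command python3 -m crank 'ROWS' [OPENING] [FORCE]. ROWS is a JSON object of lists of equal length, an entry for each row: "translation": the shift along the world's x, y, z in units of 40 mm (1.0 is 40 mm), a list of three; "spin": the turn about the world's z in degrees. A call has 1 to 12 rows; each row shifts and turns the commanded pose from where the row before left it; what a row does not reach is not made up. A row lasts 1/8 s, in which the tool goes at most 62.5 mm and 10.7 degrees, less where a joint would pass 70% of its speed; a pose out of reach is approached as far as the arm can. A call is refused whole if a number of a shift passes 1 or a number of a turn 10.7, either way. A call with a gripper value outside its range is refused whole. OPENING is the finger opening in mm, from 0 to 85.4, set as the call begins (- or left out, the last holds). The fingers move at their own pace and stop on an object; FORCE is the grip in N (left out, the last holds). Time passes only in rows, so rows that do not move let the fingers close. It gives the time, the measured TCP pose, the force and the opening at its end, in the units of the state.
- sensors.observe(): the state, without advancing time (a new reading comes with each control period).
- imaging.get_image(name): name is "side" or "top" or "wrist"; returns a dict with "pixels" (420x560x3 uint8, blue, green, red), "intrinsics" (3x3 intrinsics, pixels), "rvec" (rotation vector, rad) and "tvec" (3), from world to camera coordinates, as OpenCV has them. Camera axes: x right, y down, z forward; pixel columns grow to the right and rows downward; lengths in m; the calibration is good to about 2 mm. A picture is of the moment at which its call begins. There is no depth.
- job.hand_in(): hands the job in, once; it reports no verdict.
The state is a dict: "clock": time; "joints": joint angles; "joint_vel": joint speeds; "tau": joint torques, N m; "tcp_pos": TCP position; "orientation": TCP orientation; "ft_force": force on the tool from outside, world axes, zero at the start; "torque": the same for the moment, N m; "grip_width": opening from 0.0 (shut) to 1.0 (fully open).
Only numpy, scipy, OpenCV 4.12 (cv2) and the standard library are available. Lean on these libraries where they do the work, as an engineer would, in place of code of your own. Each camera call takes 0.05 s, during which the arm holds its last target. There are 200 camera calls.

## Task

Get the seedling tray carrier ready to be towed: turn the turnbutton on its end block a quarter turn so that it lies squarely across the edge of the shut lid frame, then squeeze in the release button in the middle of the pull handle's crossbar and pull the telescoping handle straight out, past its first stop, all the way to its second stop. The handle springs back, so finish while still gripping it and holding it fully extended, with the pots, bottles and tools around left where they stand.

Things in the scene. Friction and masses are not known exactly. Their poses are not given: they have to be found in the camera images.
- carrier: Seedling tray carrier, fixed to the bench: grey box 240 mm wide (its x), 300 mm long (its y), 61 mm high, a white plug tray under an aluminium lid frame (top at 72 mm). Origin: centre of its underside. z up. Its -y end is a solid end block (y -150 to -100 mm) with the turnbutton on top and the telescoping pull handle at its end face; the handle pulls out along the carrier's -y.
- turnbutton (a joint): Steel turnbutton on the end block. rad: 0 = wing and fin lie along the carrier's x, clear of the lid (open); grows counter-clockwise seen from above to its stop at 1.57 = along the carrier's y, one end over the lid frame's edge (secured). Starts between 0 and 0.3; stays where it is left (friction 0.06 N m).
- turn_fin (a point): Centre of the top edge of the turnbutton's upright grip fin, on the pivot axis (carrier x 0, y -125 mm), 107 mm above the bench; its x axis runs along the fin. Fin 44 mm long, 12 mm thick, 81 to 107 mm above the bench, standing on the parallel flat wing, 70 x 16 mm, 75 to 81 mm above the bench. Nothing on the carrier is higher.
- lid (a joint): Hinged aluminium lid frame over the tray; hinge along the carrier's +y end. rad: 0 = lying shut (as it starts); grows as the end by the turnbutton lifts. It is shut by its own weight.
- pull_bar: Black crossbar of the pull handle: 124 mm long (its x), 22 mm thick (its y), 24 mm tall, axes parallel to the carrier's. Origin: its centre, 45 mm above the bench, at carrier x 0, y -221 mm when stowed, inner face then 60 mm from the end block. The release button is in the middle of its outer (-y) face.
- bar_mid (a point): Centre of the crossbar, same point as the origin of pull_bar; moves with the handle. Two round rods, 12 mm thick and 100 mm apart, run from the bar to the end block (18 mm sleeves for the last 10 mm when stowed): an open loop behind the bar, 88 mm wide, with room for a finger.
- release (a joint): Grey release button, 40 mm wide, 16 mm tall, 8 mm proud of the crossbar's outer face; spring 2 to 6 N. m: 0 = out, 0.006 = pushed fully in towards the carrier (bar and button then 24 mm thick). The stowed handle is locked until it is in by over 0.0045; it springs out when let go. Squeezing bar and button between two fingers, one inside the loop, presses it.
- rods (a joint): Inner section of the handle (thin rods with the crossbar) out of the sleeves. m: 0 = in, 0.065 = at its stop. Moves first, at a pull of 2 to 4 N: its stop is the handle's first stop. Slides back in by a spring when let go.
- sleeves (a joint): Outer section (18 mm sleeves carrying the rods) out of the end block. m: 0 = in, 0.065 = at its stop. Moves once the rods are at their stop, at a pull of 5 to 7 N. Both at 0.065 (bar 130 mm out from stowed) is the second stop. Slides back in by a spring when let go.
- pot_large: Bystander to leave alone: black plastic plant pot with a seedling, 80 mm across and 80 mm tall (leaves to 100 mm). Origin: on its axis, at the underside.
- pot_clay: Bystander to leave alone: clay pot with a seedling, 72 mm across and 62 mm tall (leaves to 80 mm). Origin: on its axis, at the underside.
- pot_small: Bystander to leave alone: small black plastic pot with a seedling, 68 mm across and 60 mm tall (leaves to 80 mm). Origin: on its axis, at the underside.
- trowel: Bystander to leave alone: hand trowel with a wooden handle, 180 mm long, lying flat along its own x. Origin: near its middle, at the underside.
- dibber: Bystander to leave alone: wooden dibber, a T of round wood lying flat, about 145 mm long along its own x, 24 mm thick. Origin: near its middle, at the underside.
- spray_bottle: Bystander to leave alone: white plastic bottle, 72 mm across and 170 mm tall. Origin: on its axis, at the underside.
- feed_jar: Bystander to leave alone: amber jar with a steel cap, 68 mm across and 90 mm tall. Origin: on its axis, at the underside.

How it is judged:
By the outcome, as a careful person would: the job done as asked, in the order asked, and still so for the second after the job is handed in, while the arm keeps its last pose, push and grip.
It also fails if it takes over 48 s, if anything falls off the work surface, if the arm or the gripper's body presses on something with over 40 N, if the wrist force passes 120 N, or if a joint passes its speed limit or range.

## Working session

There is one attempt and no reset: what is moved stays moved. The work goes in short steps, Python scripts to look and compute and a shell command to move; the robot and the scene stay as the last step left them, time stands still between calls to the robot, and variables do not carry over. Pictures are saved under pics/ and viewed, about 8 in all and at most 12, crops included, and the job is handed in when it is done.

```bash
mkdir -p pics; ls; python3 - <<'E'
from plant import sensors, imaging, job, arm
import cv2,pickle
s=sensors.observe();print(s); print(arm.hold_point_z)
d={}
for n in("top","side"):
    im=imaging.get_image(n);d[n]=im;cv2.imwrite(f"pics/{n}0.png",im["pixels"]);print(n,im["intrinsics"],im["rvec"],im["tvec"])
pickle.dump(d,open("d0.pkl","wb"))
E
```

```text
pics
{'clock': 0.0, 'joints': array([-1.46336733e+00,  3.13464846e-01,  1.49845629e+00,  2.39521890e-05,
        1.33101801e+00, -2.23396583e-01]), 'joint_vel': array([-0.00049598,  0.00037686,  0.00177039, -0.00272808,  0.00049171,
        0.0010767 ]), 'tau': array([ 1.08480916e-03, -4.12267721e+01, -2.59739631e+01, -1.95608436e-04,
        4.15503295e-03,  9.90211646e-06]), 'tcp_pos': array([ 0.17049917, -0.49626079,  0.23072026]), 'orientation': array([[ 9.45776369e-01,  3.24818479e-01, -1.21241140e-04],
       [ 3.24818343e-01, -9.45775473e-01,  1.34122178e-03],
       [ 3.20986721e-04, -1.30787721e-03, -9.99999093e-01]]), 'ft_force': array([0.15727051, 0.44948554, 0.73591982]), 'torque': array([-0.03792545, -0.0085465 , -0.03144223]), 'grip_width': 1.0052301096150624}
0.0187
top [[462.41627283   0.         277.6139681 ]
 [  0.         462.41627283 204.52572743]
 [  0.           0.           1.        ]] [ 2.14294234 -2.14511519  0.15102571] [-0.00971235  0.58379726  1.53204173]
side [[420.26343039   0.         281.95390352]
 [  0.         420.26343039 203.22191438]
 [  0.           0.           1.        ]] [ 0.48935631 -2.60339391  1.34811083] [0.55652236 0.19624841 1.39220039]
```

View pics/top0.png

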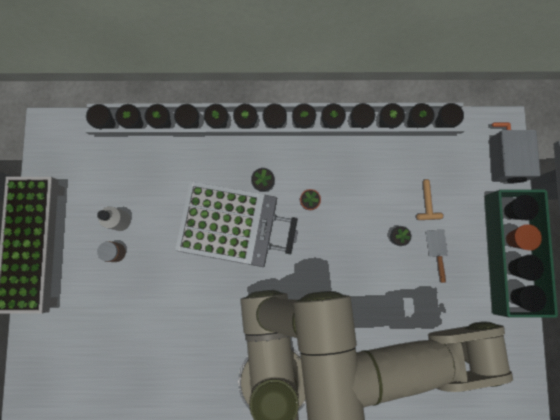

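View pics/side0.png

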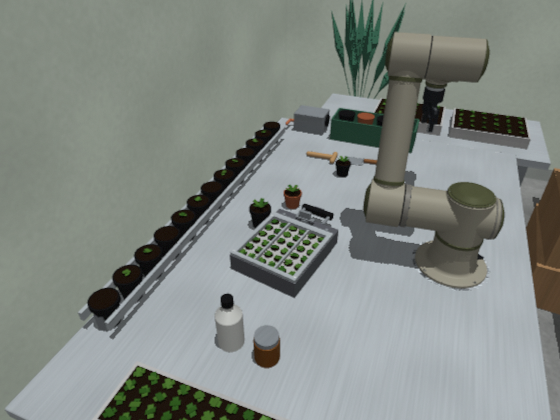

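Top view: the carrier spans about (178–275, 185–265) px with the crossbar near (292,235). The clay pot is at (310,199), and the large pot is at (263,180). I'll enlarge this area and compute the geometry.

```bash
cat > h.py <<'E'
import numpy as np,cv2
def ray(im,uv,z):
    K,R,t=np.array(im["intrinsics"]),cv2.Rodrigues(np.array(im["rvec"],float))[0],np.array(im["tvec"],float).ravel()
    C=-R.T@t; d=R.T@np.linalg.inv(K)@np.array([*uv,1.]); return C+d*(z-C[2])/d[2]
def proj(im,P):
    return cv2.projectPoints(np.array(P,float).reshape(-1,3),np.array(im["rvec"],float),np.array(im["tvec"],float),np.array(im["intrinsics"]),None)[0].reshape(-1,2)
def crop(im,x0,y0,x1,y1,s,name):
    cv2.imwrite(name,cv2.resize(im["pixels"][y0:y1,x0:x1],None,fx=s,fy=s,interpolation=cv2.INTER_CUBIC))
E
python3 - <<'E'
import pickle;from h import *
d=pickle.load(open("d0.pkl","rb"));crop(d["top"],170,160,330,275,5,"pics/c1.png")
E
```

```text
(no output)
```

View pics/c1.png

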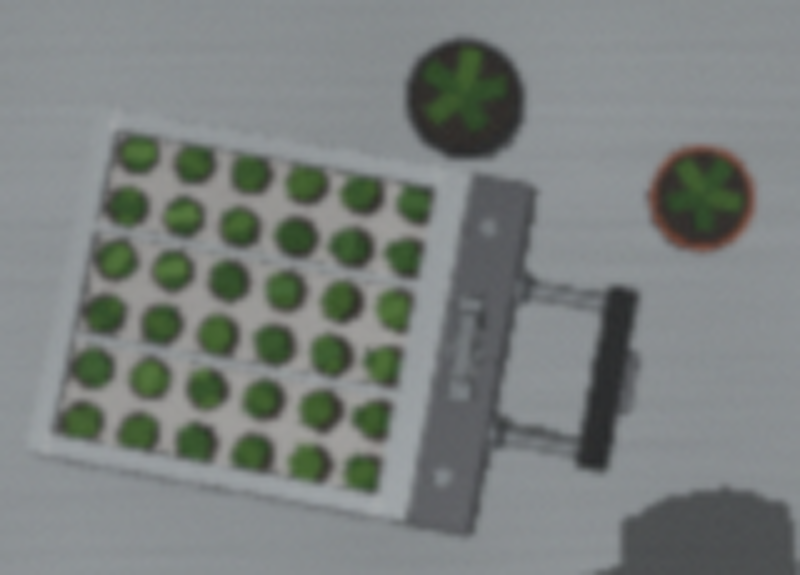

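Crop shows the bar at crop px (577–638, 288–470), the end block at (408–537, 174–534), and the wing/fin at about (465,350), running nearly along the block. I'll fit the carrier pose to these points.

```bash
python3 - <<'E'
import pickle;from h import *
from scipy.optimize import least_squares
d=pickle.load(open("d0.pkl","rb"));T=d["top"]
M=[((608,288),(.062,-.210,.057)),((638,292),(.062,-.232,.057)),((606,470),(-.062,-.232,.057)),((577,466),(-.062,-.210,.057)),
((537,186),(.12,-.15,.061)),((472,534),(-.12,-.15,.061)),((33,452),(-.12,.15,.072)),((113,118),(.12,.15,.072))]
uv=np.array([(170+(a+.5)/5-.5,160+(b+.5)/5-.5) for (a,b),_ in M]);P=np.array([p for _,p in M])
def W(q,P):
    c,s=np.cos(q[2]),np.sin(q[2]);return P@np.array([[c,s,0],[-s,c,0],[0,0,1]])+[q[0],q[1],0]
# note direction: estimate init from rays
a=ray(T,uv[:4].mean(0),.057);b=ray(T,uv[6:].mean(0),.072);y=(b-a);th=np.arctan2(y[1],y[0])-np.pi/2
r=least_squares(lambda q:(proj(T,W(q,P))-uv).ravel(),[*((a+b)/2)[:2],th],loss="soft_l1")
q=r.x;print("pose",q,np.degrees(q[2]));print((proj(T,W(q,P))-uv).round(2).tolist())
for n,p in dict(fin=(0,-.125,.107),bar=(0,-.221,.045),barend=(0,-.351,.045)).items():print(n,W(q,np.array([p])),np.hypot(*W(q,np.array([p]))[0,:2]))
for n,c,z in(("clay",(702,198),.062),("large",(465,98),.08),("f1",(472,297),.107),("f2",(460,400),.107)):
    print(n,ray(T,(170+c[0]/5,160+c[1]/5),z))
np.save("pose.npy",q)
E
```

```text
pose [ 0.51769947  0.1604013  -0.18252443] -10.457879273725075
[[0.41, -0.59], [0.86, -0.21], [0.74, 0.69], [0.02, 0.28], [0.16, -0.31], [0.0, 0.7], [-1.76, 0.46], [-2.63, -3.07]]
fin [[0.49501039 0.03747772 0.107     ]] 0.49642709707057087
bar [[ 0.47758517 -0.05692758  0.045     ]] 0.480966056097472
barend [[ 0.45398853 -0.1847681   0.045     ]] 0.4901477699897562
clay [ 0.59753223 -0.12076613  0.062     ]
large [0.66273569 0.03842232 0.08      ]
f1 [0.52556885 0.03237362 0.107     ]
f2 [0.45868982 0.0398912  0.107     ]
```

```bash
python3 -m crank '{"translation":[[0.3,0.5,0],[0.62,1,0],[0.62,1,0],[0.62,1,0],[0.62,1,0],[0.62,1,0],[0.62,1,0],[0.62,1,0],[0.62,1,0],[0.62,1,0],[0.62,1,0],[0.5,0.7,0]],"spin":[-2,-2.1,-2.1,-2.1,-2.1,-2.1,-2.1,-2.1,-2.1,-2.1,-2.1,-2]}' 85 30
python3 -m crank '{"translation":[[0,0,0],[0,0,0]],"spin":[0,0]}'
python3 - <<'E'
from plant import imaging,sensors
import cv2,pickle;from h import *
d={n:imaging.get_image(n) for n in("wrist","top")};pickle.dump(d,open("d1.pkl","wb"))
cv2.imwrite("pics/w1.png",d["wrist"]["pixels"]);s=sensors.observe();print(s["tcp_pos"],s["joints"])
w=d["wrist"];print(-cv2.Rodrigues(np.array(w["rvec"]))[0].T@np.array(w["tvec"]))
E
```

```text
clock: 1.6
tcp_pos: [0.451, -0.0468, 0.2311]
orientation: [[0.994, -0.105, -0.0], [-0.105, -0.994, 0.0], [-0.0, -0.0, -1.0]]
ft_force: [-0.4, -0.1, 0.2]
grip_width: 0.99
clock: 1.85
tcp_pos: [0.4501, -0.0489, 0.2311]
orientation: [[0.994, -0.105, -0.001], [-0.105, -0.994, 0.0], [-0.001, 0.0, -1.0]]
ft_force: [-0.9, 0.5, -0.0]
grip_width: 0.996
[ 0.45010922 -0.04929672  0.23123833] [-3.68744907e-01  1.53062702e-01  1.70096233e+00 -1.77052732e-04
  1.28780030e+00  1.30866359e+00]
[ 0.53367041 -0.05759419  0.37407143]
```

View pics/w1.png

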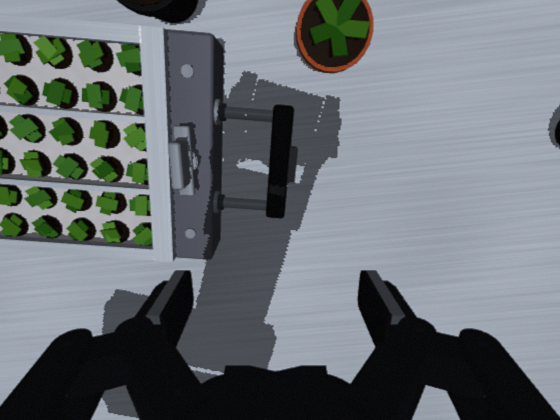

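The wrist view is clear: bar (266–294, 105–218), button near (292,165), fin near (181,162), end block (165–222, 30–260). I'll overlay the predicted model and enlarge it.

```bash
cat >> h.py <<'E'
def W(q,P):
    c,s=np.cos(q[2]),np.sin(q[2]);return np.atleast_2d(P)@np.array([[c,s,0],[-s,c,0],[0,0,1]])+[q[0],q[1],0]
E
python3 - <<'E'
import pickle;from h import *
d=pickle.load(open("d1.pkl","rb"));w=d["wrist"];q=np.load("pose.npy")
S=4;x0,y0=155,90
I=cv2.resize(w["pixels"][90:235,155:310],None,fx=S,fy=S,interpolation=cv2.INTER_CUBIC)
def poly(P,c):
    p=(proj(w,W(q,np.array(P)))-[x0,y0]+.5)*S-.5;cv2.polylines(I,[np.round(p).astype(int)],True,c,1)
poly([(.062,-.21,.057),(.062,-.232,.057),(-.062,-.232,.057),(-.062,-.21,.057)],(0,255,0))
poly([(.02,-.232,.053),(.02,-.24,.053),(-.02,-.24,.053),(-.02,-.232,.053)],(0,255,255))
poly([(.022,-.119,.107),(.022,-.131,.107),(-.022,-.131,.107),(-.022,-.119,.107)],(0,0,255))
poly([(.12,-.15,.061),(-.12,-.15,.061)],(255,0,0))
cv2.imwrite("pics/c2.png",I)
E
```

```text
(no output)
```

View pics/c2.png

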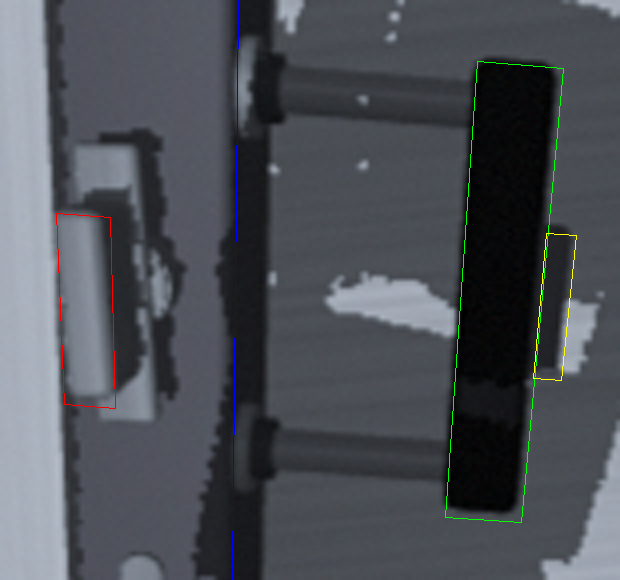

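The model fits within 1–2 mm, and the button starts at about 0.05 rad (fin yaw about −7.8°). Next I go over the fin and descend.

```bash
python3 -m crank '{"translation":[[0.37,0.72,0],[0.37,0.72,0],[0.37,0.71,0],[0,0,-0.3],[0,0,-0.6],[0,0,-0.6],[0,0,-0.6],[0,0,-0.6],[0,0,-0.4],[0,0,-0.3],[0,0,-0.2],[0,0,0]],"spin":[-0.5,-0.5,-0.6,0,0,0,0,0,0,0,0,0]}' 60 30
python3 -m crank '{"translation":[[0,0,0],[0,0,0]],"spin":[0,0]}'
python3 -c "
from plant import imaging
import cv2
cv2.imwrite('pics/w2.png',imaging.get_image('wrist')['pixels'])"
```

```text
clock: 3.45
tcp_pos: [0.4947, 0.0372, 0.0871]
orientation: [[0.991, -0.133, -0.001], [-0.133, -0.991, 0.0], [-0.001, 0.0, -1.0]]
ft_force: [0.0, 0.0, 0.3]
grip_width: 0.705
clock: 3.7
tcp_pos: [0.4951, 0.0375, 0.0877]
orientation: [[0.991, -0.133, 0.001], [-0.133, -0.991, -0.0], [0.001, 0.0, -1.0]]
ft_force: [0.2, 0.6, 0.3]
grip_width: 0.704
```

View pics/w2.png

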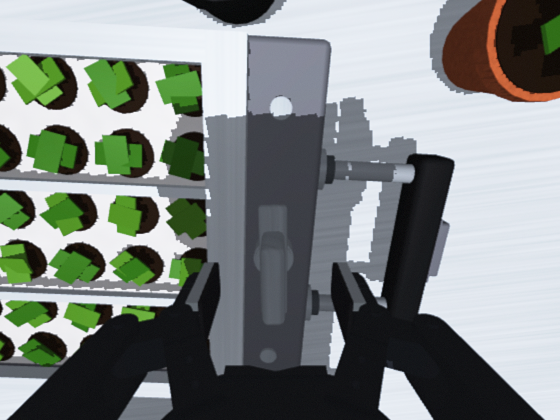

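The fin (about 272,280) is centred between the pads and parallel to them. I'll close on it.

```bash
python3 -m crank '{"translation":[[0,0,0],[0,0,0],[0,0,0],[0,0,0],[0,0,0],[0,0,0]],"spin":[0,0,0,0,0,0]}' 0 30
```

```text
clock: 4.5
tcp_pos: [0.4951, 0.0384, 0.0875]
orientation: [[0.991, -0.133, 0.001], [-0.133, -0.991, 0.002], [0.001, -0.002, -1.0]]
ft_force: [1.1, 6.6, 2.1]
grip_width: 0.133
```

```bash
python3 -m crank '{"translation":[[0,0,0],[0,0,0],[0,0,0],[0,0,0],[0,0,0],[0,0,0],[0,0,0],[0,0,0],[0,0,0],[0,0,0],[0,0,0],[0,0,0]],"spin":[5,8,8,8,8,8,8,8,8,7,5,3]}'
python3 -m crank '{"translation":[[0,0,0],[0,0,0]],"spin":[2,0]}'
python3 -c "
from plant import sensors
print(sensors.observe()['torque'])"
```

```text
clock: 6.0
tcp_pos: [0.4961, 0.0373, 0.0876]
orientation: [[0.234, 0.972, 0.003], [0.972, -0.234, -0.0], [0.0, 0.003, -1.0]]
ft_force: [4.8, -0.4, -2.1]
grip_width: 0.129
clock: 6.25
tcp_pos: [0.4962, 0.0373, 0.0876]
orientation: [[0.202, 0.979, 0.004], [0.979, -0.202, -0.0], [0.0, 0.004, -1.0]]
ft_force: [5.5, 0.2, -3.1]
grip_width: 0.132
[-0.0563553  -1.11975917  0.05736599]
```

```bash
for k in 1 2; do python3 -m crank '{"translation":[[0,0,0],[0,0,0]],"spin":[1,0]}'|grep orient
python3 -c "
from plant import sensors
print(sensors.observe()['torque'])"; done
```

```text
orientation: [[0.185, 0.983, 0.004], [0.983, -0.185, -0.0], [0.0, 0.004, -1.0]]
[ 0.00699414 -1.03037607  0.02956912]
orientation: [[0.168, 0.986, 0.004], [0.986, -0.168, -0.0], [0.0, 0.004, -1.0]]
[-0.100008   -1.08363848 -0.36347014]
```

The moment jumped to −0.36 N·m at 80.3° yaw, so the button is at its stop. I'll release and rise.

```bash
python3 -m crank '{"translation":[[0,0,0],[0,0,0],[0,0,0],[0,0,0],[0,0,0.3],[0,0,0.6],[0,0,0.7],[0,0,0.7],[0,0,0.6],[0,0,0.3],[0,0,0],[0,0,0]],"spin":[-0.7,0,0,0,0,0,0,0,0,0,0,0]}' 60
python3 -m crank '{"translation":[[-0.04,-0.2,0],[-0.04,-0.2,0],[-0.04,-0.3,0],[-0.04,-0.3,0],[-0.04,-0.3,0],[-0.04,-0.3,0],[-0.04,-0.3,0],[-0.04,-0.2,0],[-0.05,-0.2,0],[-0.05,-0.1,0],[0,0,0],[0,0,0]],"spin":[-5,-10,-10,-10,-10,-10,-10,-10,-10,-5,0,0]}'
python3 - <<'E'
import pickle;from h import *
from plant import imaging
w=imaging.get_image("wrist");t=imaging.get_image("top");pickle.dump((w,t),open("d2.pkl","wb"));q=np.load("pose.npy")+[.0005,.0005,0]
I=w["pixels"].copy()
def poly(P,c):cv2.polylines(I,[np.round(proj(w,W(q,np.array(P)))*16).astype(int)],True,c,1,cv2.LINE_AA,4)
poly([(.062,-.21,.057),(.062,-.232,.057),(-.062,-.232,.057),(-.062,-.21,.057)],(0,255,0))
poly([(.006,-.103,.107),(.006,-.147,.107),(-.006,-.147,.107),(-.006,-.103,.107)],(0,0,255))
poly([(.008,-.09,.081),(.008,-.16,.081),(-.008,-.16,.081),(-.008,-.09,.081)],(255,0,255))
cv2.imwrite("pics/w3.png",cv2.resize(I,(800,600)))
E
```

```text
clock: 8.25
tcp_pos: [0.4945, 0.0375, 0.2144]
orientation: [[0.18, 0.984, -0.002], [0.984, -0.18, 0.0], [-0.0, -0.002, -1.0]]
ft_force: [-0.1, -0.3, 0.0]
grip_width: 0.701
clock: 9.75
tcp_pos: [0.478, -0.0583, 0.2149]
orientation: [[0.984, -0.178, -0.001], [-0.178, -0.984, 0.0], [-0.001, -0.0, -1.0]]
ft_force: [0.5, 0.4, 0.6]
grip_width: 0.697
```

View pics/w3.png

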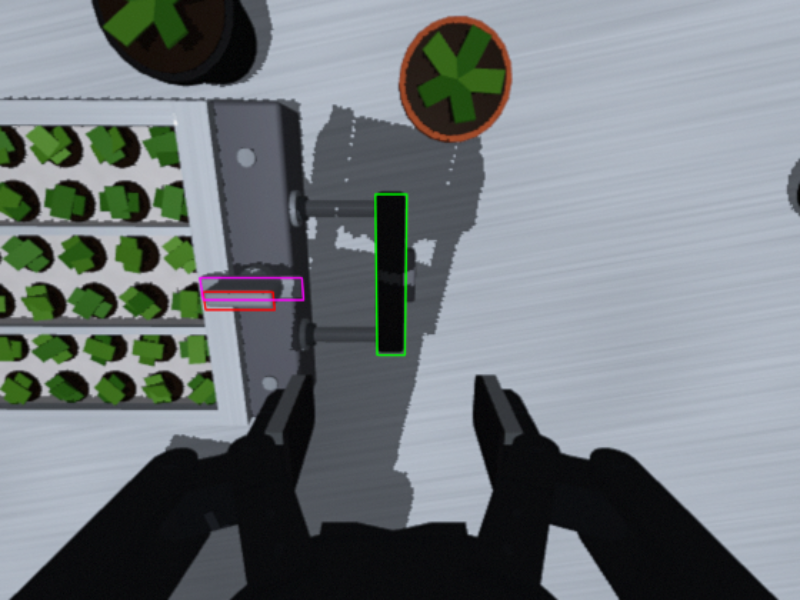

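The turnbutton matches the predicted 90° outline, with one end over the lid frame edge, and the bar overlay is exact. I'll descend astride the bar and then squeeze.

```bash
python3 -m crank '{"translation":[[0,0,-0.3],[0,0,-0.6],[0,0,-0.7],[0,0,-0.7],[0,0,-0.7],[0,0,-0.6],[0,0,-0.5],[0,0,-0.3],[0,0,-0.2],[0,0,-0.1],[0,0,0],[0,0,0]],"spin":[0,0,0,0,0,0,0,0,0,0,0,0]}' 60
python3 -m crank '{"translation":[[0,0,0],[0,0,0],[0,0,0],[0,0,0],[0,0,0],[0,0,0]],"spin":[0,0,0,0,0,0]}' 0 40
```

```text
clock: 11.35
tcp_pos: [0.4784, -0.0586, 0.0277]
orientation: [[0.984, -0.18, 0.001], [-0.18, -0.984, -0.0], [0.001, 0.0, -1.0]]
ft_force: [-0.6, -0.0, -0.0]
grip_width: 0.701
clock: 12.1
tcp_pos: [0.4783, -0.0584, 0.0278]
orientation: [[0.984, -0.18, 0.001], [-0.18, -0.984, 0.0], [0.001, -0.0, -1.0]]
ft_force: [-1.7, 1.5, 6.0]
grip_width: 0.268
```

Opening of about 23 mm means the button is fully in. Now I pull along carrier −y, (−0.1815, −0.983).

```bash
python3 -m crank '{"translation":[[-0.037,-0.197,0],[-0.055,-0.295,0],[-0.055,-0.295,0],[-0.055,-0.295,0],[-0.055,-0.295,0],[-0.037,-0.197,0],[0,0,0]],"spin":[0,0,0,0,0,0,0]}'
python3 -m crank '{"translation":[[-0.037,-0.197,0],[-0.055,-0.295,0],[-0.055,-0.295,0],[-0.055,-0.295,0],[-0.055,-0.295,0],[-0.037,-0.147,0],[0,0,0],[0,0,0]],"spin":[0,0,0,0,0,0,0,0]}'
```

```text
clock: 12.98
tcp_pos: [0.4666, -0.1218, 0.0277]
orientation: [[0.984, -0.18, 0.001], [-0.18, -0.984, 0.0], [0.001, -0.0, -1.0]]
ft_force: [0.6, 4.3, 5.2]
grip_width: 0.268
clock: 13.98
tcp_pos: [0.4553, -0.1823, 0.0278]
orientation: [[0.984, -0.18, 0.002], [-0.18, -0.984, -0.0], [0.002, -0.0, -1.0]]
ft_force: [4.1, 3.4, 4.2]
grip_width: 0.269
```

```bash
python3 -m crank '{"translation":[[-0.009,-0.05,0],[-0.009,-0.05,0],[0,0,0],[0,0,0]],"spin":[0,0,0,0]}'
python3 -m crank '{"translation":[[-0.005,-0.025,0],[0,0,0],[0,0,0]],"spin":[0,0,0]}'
```

```text
clock: 14.48
tcp_pos: [0.4548, -0.1847, 0.0277]
orientation: [[0.984, -0.18, 0.002], [-0.18, -0.984, 0.003], [0.001, -0.003, -1.0]]
ft_force: [8.1, 14.7, 4.7]
grip_width: 0.271
clock: 14.85
tcp_pos: [0.4547, -0.1848, 0.0276]
orientation: [[0.984, -0.18, 0.002], [-0.18, -0.984, 0.004], [0.001, -0.004, -1.0]]
ft_force: [10.7, 20.2, 6.3]
grip_width: 0.27
```

Force rose from 5 to 22 N with no more travel, so it is at a stop. I'll ease the side load and check with pictures against the model at 130 mm.

```bash
python3 -m crank '{"translation":[[0.02,-0.004,0],[0,0,0],[0,0,0]],"spin":[0,0,0]}'
python3 - <<'E'
import pickle;from h import *
from plant import imaging
w=imaging.get_image("wrist");t=imaging.get_image("top");s=imaging.get_image("side");q=np.load("pose.npy")+[.0005,.0005,0]
I=w["pixels"].copy()
def poly(w,I,P,c):cv2.polylines(I,[np.round(proj(w,W(q,np.array(P)))*16).astype(int)],True,c,1,cv2.LINE_AA,4)
for im,J in((w,I),):
  poly(im,J,[(.062,-.34,.057),(.062,-.362,.057),(-.062,-.362,.057),(-.062,-.34,.057)],(0,255,0))
  poly(im,J,[(.008,-.09,.081),(.008,-.16,.081),(-.008,-.16,.081),(-.008,-.09,.081)],(255,0,255))
A=cv2.resize(I,(800,600))
cv2.imwrite("pics/w4.png",A)
a=t["pixels"][150:280,170:330];b=s["pixels"][150:280,220:380]
cv2.imwrite("pics/ts4.png",cv2.resize(np.hstack([a,b]),(800,325),interpolation=cv2.INTER_CUBIC))
E
```

```text
clock: 15.22
tcp_pos: [0.4548, -0.1848, 0.0275]
orientation: [[0.984, -0.18, 0.0], [-0.18, -0.984, 0.005], [-0.001, -0.005, -1.0]]
ft_force: [6.9, 19.8, 8.5]
grip_width: 0.276
```

View pics/w4.png

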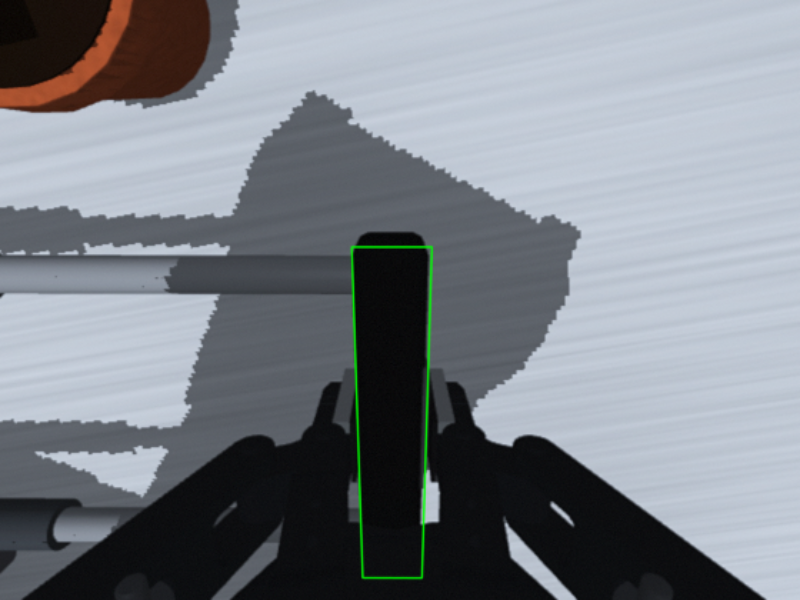

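View pics/ts4.png

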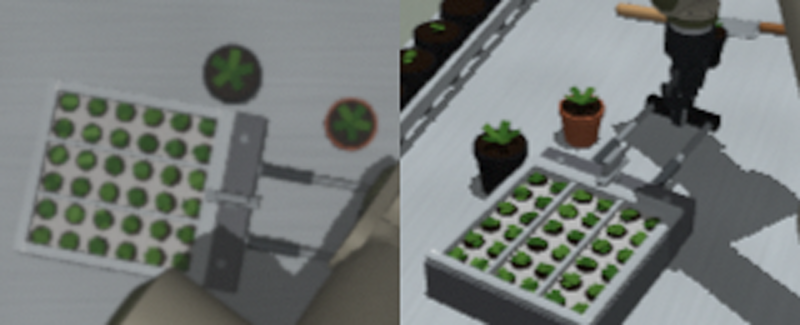

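The bar sits on the 130 mm outline, sleeves and rods are both out, the turnbutton is still across the lid edge, and the pots are in place. I'll firm up the grip and wait a second to check that it holds.

```bash
python3 -m crank '{"translation":[[0,0,0],[0,0,0],[0,0,0],[0,0,0]],"spin":[0,0,0,0]}' 0 55
python3 -m crank '{"translation":[[0,0,0],[0,0,0],[0,0,0],[0,0,0],[0,0,0],[0,0,0],[0,0,0],[0,0,0]],"spin":[0,0,0,0,0,0,0,0]}'
```

```text
clock: 15.88
tcp_pos: [0.4549, -0.1848, 0.0275]
orientation: [[0.984, -0.18, 0.0], [-0.18, -0.984, 0.005], [-0.0, -0.005, -1.0]]
ft_force: [6.5, 19.8, 7.6]
grip_width: 0.266
clock: 16.88
tcp_pos: [0.4549, -0.1848, 0.0275]
orientation: [[0.984, -0.18, 0.0], [-0.18, -0.984, 0.005], [-0.0, -0.005, -1.0]]
ft_force: [6.5, 20.5, 8.5]
grip_width: 0.268
```

Pose, force and opening held steady over that second, so I'm handing in.

```bash
python3 -c "
from plant import job
print(job.hand_in())"
```

```text
the job is handed in; nothing more can be done
None
```

I turned the turnbutton to its stop across the lid frame edge, then squeezed the release button and pulled the handle straight out to its second stop. The job was handed in at about 17 s with the gripper still holding the handle.

**What the last checks showed:**
- **Turnbutton:** the turning moment jumped to 0.36 N·m at the stop. In the pictures it matched the 90° outline, with one end over the lid frame edge.
- **Handle:** the bar sits on the predicted 130 mm outline, and both the sleeves and the rods are visibly out. The pull rose from about 5 N to about 21 N with no further travel, which is well above the 5–7 N needed to slide the sleeves.
- **Holding:** pose, force and opening (about 23 mm, button pressed in) stayed steady for the last second at a 55 N grip.
- **Surroundings:** the two nearby pots had not moved in the last views. I did not recheck the items farther away, but the arm never went near them.

**One mismatch:** the arm itself travelled only 128.6 mm from grip to stop, not 130 mm. I put the 1.4 mm down to give in the grip and to measurement error.

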